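Load two wax blanks into a spring magazine

ROBOT

A 6-joint arm with a two-finger parallel gripper is mounted at the origin on a cart in front of the work surface, level with it; the furniture and walls round the work are solid. World frame = base frame: x ahead of the robot, y to its left, z up, the work surface at z = 0. Lengths are in mm, angles in rad, forces in N, time in s.
With the tool pointing down it reaches from about 300 to 750 mm from the base axis. Payload 8.5 kg.
Tool frame: the origin (TCP) lies at the very end of the fingers, on their centre line; the grasp point (between the pads) lies 19 mm behind it; z points along the fingers, y is the direction in which the jaws open and shut (so a half turn about z gives the same grasp; the last joint's range is limited). The gripper opens to 88 mm and grips with 3 to 60 N. Pads are 18 mm wide; open, the fingers measure 123 mm over their backs; the gripper's body (75 mm by 187 mm) begins 45 mm behind the grasp point.
Start: joints at [-1.546, 0.381, 1.297, -0, 1.464, -0.215], TCP at [130.625, -534.245, 199.348] pointing down, gripper open.
Joint ranges: [-3.11, 3.11], [-0.89, 2.33], [0.22, 2.48], [-1.42, 4.56], [0.17, 2.85], [-2.88, 2.88]. Speed limits (rad/s): [2.39, 2.39, 3.14, 3.14, 3.14, 3.14].

INTERFACE

Orientations are given as a rotation vector (axis times angle).
In Python, from plant import robot gives the robot as it stands.
- The arm moves only by the shell command python3 -m inch 'ROWS'. ROWS is JSON, a list that holds one entry, the list of rows, each a list of 7 numbers: the turn, a rotation vector about the tool's x, y, z in degrees, then the shift along the tool's x, y, z in mm, then the gripper's target within -1 to 1 (shut at 1, half-way at 0, fully open at -1). A call has exactly 10 rows; each row is the pose to reach, as a shift and turn from the pose measured when the call began, along the tool's axes at that moment; what a row does not reach only later rows make up. A row lasts 1/8 s, in which the tool goes at most 62.5 mm and 10.7 degrees, less where a joint would pass 70% of its speed; a pose out of reach is approached as far as the arm can. A call with a gripper value outside its range is refused whole. The fingers move at their own pace and stop on an object; the grip force is fixed at half the most. Time passes only in rows, so rows that repeat a pose let the fingers close, or fill a call up. It gives the time, the measured TCP pose, the force and the opening at its end, in the units of the state.
- robot.read_state(): the state, without advancing time (a new reading comes with each control period).
- robot.snapshot(name): name is "scene" or "top" or "wrist"; returns a dict with "image" (480x640x3 uint8, blue, green, red), "range_z" (480x640 float32, mm along the optical axis (not along the pixel's ray), 0 where there is no reading), "fovy" (degrees; the focal length in pixels is half the picture's height over the tangent of half this angle, whatever the lens; pixels are square), "cx", "cy" (the principal point, pixels), "position" and "attitude" of the camera in the world; the wrist camera has in their place "mount" (4x4, takes a point from camera to tool coordinates, whose origin is the TCP and whose axes are the flange's). Camera axes: x right, y up, looking along -z (the intrinsics and any distortion apply to the point x, -y, -z); pixel columns grow to the right and rows downward; lengths in mm; the calibration is good to about 2 mm. A picture is of the moment at which its call begins: read the wrist's pose just before it.
- robot.finish_job(): hands the job in, once; it reports no verdict.
The state is a dict: "clock": time; "joints": joint angles; "qvel": joint speeds; "tau": joint torques, N m; "tool_pos": TCP position; "ee_rot": TCP orientation; "wrist_force": force on the tool from outside, world axes, zero at the start; "ft_torque": the same for the moment, N m; "width": opening from 0.0 (shut) to 1.0 (fully open).
Only numpy, scipy, OpenCV 4.12 (cv2) and the standard library are available. Lean on these libraries where they do the work, as an engineer would, in place of code of your own. Each camera call takes 0.05 s, during which the arm holds its last target.

TASK

Load both green wax blanks that lie on the bench top into the leaning spring-loaded magazine, one at a time: lay each flat in the mouth, long side between the two catches, and push it down past both spring catches until they snap shut over it. Finish with both blanks stacked flat under the closed catches, and leave the charcoal block, the plaster block and the black-handled pliers where they lie.

Things in the scene. Friction and masses are not known exactly. Their poses are not given: they have to be found in the camera images.
- wax_a: Loose green carving-wax blank, a plain block 32 x 61 x 18 mm (its x, y, z), 50 g, lying flat on the bench. Origin: centre of its underside. The two blanks are alike and may go in in either order, either way round.
- wax_b: The other green wax blank, the same as wax_a.
- wax_a_mid (a point): Centre of blank wax_a, 9 mm above its origin.
- wax_b_mid (a point): Centre of blank wax_b, 9 mm above its origin.
- magazine: Aluminium magazine fixed on a heavy dark stand (foot 150 x 130 mm); place and yaw vary. Its z is the loading axis, out of the mouth, leaning 30 degrees from vertical towards the robot; x across the well's short side (+x side higher and farther), y along its long side. Origin: centre of the underside of its 5 mm floor. Well inside 36 mm in x, 66 mm in y. Catch knobs reach out to y = +-74 mm.
- mouth (a point): Centre of the mouth, magazine z = 92 mm, level with the tops of the lead-ins, which flare 7 mm outward a side from z = 82 mm. Four corner posts 5 mm thick carry them; both long sides are open between the posts over y = -23 to 23 mm down to the floor, so fingers holding a blank across its 32 mm can go down there and open.
- follower (a joint): Orange spring platform in the well, slides down the loading axis: 0 = up, its top 57 mm above the magazine's origin (1 mm below the catches); 0.044 = bottom stop. Pushes up with 3 N when up, 7 N at the bottom. About 0.017 with one blank loaded, 0.035 with two.
- catch_left (a joint): Sprung steel catch at the +y end, slides outward: 0 shut, tip 25.5 mm from the loading axis; 0.010 fully back. Flat underside at magazine z = 58 mm, 3 mm tip, slope on top to z = 77 mm. A blank laid in the mouth rests on both slopes, underside at z = 70 mm; a push down the axis spreads them (0.6 to 1.3 N each).
- catch_right (a joint): The same catch at the -y end. Both snap back when the blank's top is below z = 58 mm; push 2 to 5 mm beyond that, then the follower lifts the blank against their undersides. The whole push takes less than 10 N.
- charcoal_block: Bystander: black charcoal block 45 x 71 x 22 mm, loose. Origin: centre of its underside. To be left alone.
- plaster_block: Bystander: white plaster block 48 x 71 x 42 mm, loose. Origin: centre of its underside. To be left alone.
- pliers_black: Bystander: pliers with black handles 126 x 58 x 11 mm, loose. Origin: centre of the underside. To be left alone.
Not all that is in view belongs to the job. Leave any blue or brown look-alike of the wax_b alone.

How it is judged (in metres and radians):
On the way:
1. one blank alone lies flat under both closed catches, the other is not yet in (((z of wax_a_mid in the frame of magazine between 0.008 and 0.053 m and x of wax_a_mid in the frame of magazine between -0.006 and 0.006 m and y of wax_a_mid in the frame of magazine between -0.007 and 0.007 m and angle between the z axis of wax_a and the z axis of magazine, either way round below 0.12 rad) or (z of wax_b_mid in the frame of magazine between 0.008 and 0.053 m and x of wax_b_mid in the frame of magazine between -0.006 and 0.006 m and y of wax_b_mid in the frame of magazine between -0.007 and 0.007 m and angle between the z axis of wax_b and the z axis of magazine, either way round below 0.12 rad)) and value of joint each of catch_left, catch_right below 0.003 m and value of joint follower below 0.024 m), for 0.2 s.
At the end, for the whole second after the job is handed in: Both blanks lie in the well under the catches: centre of each at most 53 mm above the magazine's origin, within 6 mm (x) and 7 mm (y) of the loading axis, flat to 0.12 rad; both catches shut to within 3 mm; the follower pressed down by more than 31 mm; the blanks at rest (z of wax_a_mid in the frame of magazine between 0.008 and 0.053 m and x of wax_a_mid in the frame of magazine between -0.006 and 0.006 m and y of wax_a_mid in the frame of magazine between -0.007 and 0.007 m and angle between the z axis of each of wax_a, wax_b and the z axis of magazine, either way round below 0.12 rad and z of wax_b_mid in the frame of magazine between 0.008 and 0.053 m and x of wax_b_mid in the frame of magazine between -0.006 and 0.006 m and y of wax_b_mid in the frame of magazine between -0.007 and 0.007 m and value of joint each of catch_left, catch_right below 0.003 m and linear speed of each of wax_a, wax_b below 0.02 m/s and value of joint follower above 0.031 m); the robot touches nothing.
It fails at once if the charcoal block was moved by more than 30 mm (distance of charcoal_block from where it was at the start of the episode above 0.03 m).
It fails at once if the plaster block was moved by more than 30 mm (distance of plaster_block from where it was at the start of the episode above 0.03 m).
It fails at once if the black-handled pliers was moved by more than 30 mm (distance of pliers_black from where it was at the start of the episode above 0.03 m).
It also fails if it takes over 58 s, if anything falls off the work surface, if the arm or the gripper's body presses on something with over 40 N, if the wrist force passes 120 N, or if a joint passes its speed limit or range.

## Working session

There is one attempt and no reset: what is moved stays moved. The work goes in short steps, Python scripts to look and compute and a shell command to move; the robot and the scene stay as the last step left them, time stands still between calls to the robot, and variables do not carry over. Pictures are saved under pics/ and viewed, and the job is handed in when it is done.

```bash
ls; mkdir -p pics
python3 - <<'E'
from plant import robot
import cv2,numpy as np
print(robot.read_state())
for n in ["scene","top","wrist"]:
    s=robot.snapshot(n)
    cv2.imwrite(f"pics/{n}0.png",s["image"])
    print(n,{k:(v.tolist() if hasattr(v,'tolist') else v) for k,v in s.items() if k not in("image","range_z")})
    np.savez(f"pics/{n}0.npz",**s)
E
```

```text
pics
{'clock': 0.0, 'joints': array([-1.54631510e+00,  3.81205847e-01,  1.29826364e+00, -2.81769858e-06,
        1.46359662e+00, -2.15286097e-01]), 'qvel': array([ 0.00099182,  0.00037955,  0.0001886 ,  0.00079344, -0.00012492,
        0.00028287]), 'tau': array([-3.94245872e-04, -4.37927020e+01, -2.24555075e+01,  7.13804760e-02,
        3.50927445e-02, -1.01358498e-04]), 'tool_pos': array([ 130.60799323, -533.9183099 ,  198.73155445]), 'ee_rot': array([-3.11758750e+00, -3.75549145e-01, -2.15992306e-04]), 'wrist_force': array([-1.00253474, -0.20635867, -0.27151029]), 'ft_torque': array([-0.00781517, -0.01373834, -0.01730821]), 'width': 1.0032172526629048}
scene {'fovy': 50.546986359434875, 'cx': 320.9471507669563, 'cy': 238.07512361465908, 'position': [-30.926216258378872, 522.7853745951536, 918.8280364114981], 'attitude': [0.41522872568901287, -0.8252251899986064, -2.1066458331354063]}
top {'fovy': 48.00262117334111, 'cx': 319.9261926030696, 'cy': 241.92989529046292, 'position': [390.86777220837035, 85.95306152492527, 1217.0628393953973], 'attitude': [0.1087110098714094, -0.13114462973387317, -1.5458729368226245]}
wrist {'fovy': 58.69327789787632, 'cx': 326.8892910088847, 'cy': 240.5557831222502, 'mount': [[0.00013922132064567898, 0.9529320744800005, 0.3031838419913971, 78.2939535089305], [0.999999781935172, -0.0003283916399450036, 0.0005729646912157149, -0.04527192203263031], [0.0006455594708803232, 0.30318369610876417, -0.9529319123981507, -186.06555209501138], [0.0, 0.0, 0.0, 1.0]]}
```

View pics/scene0.png

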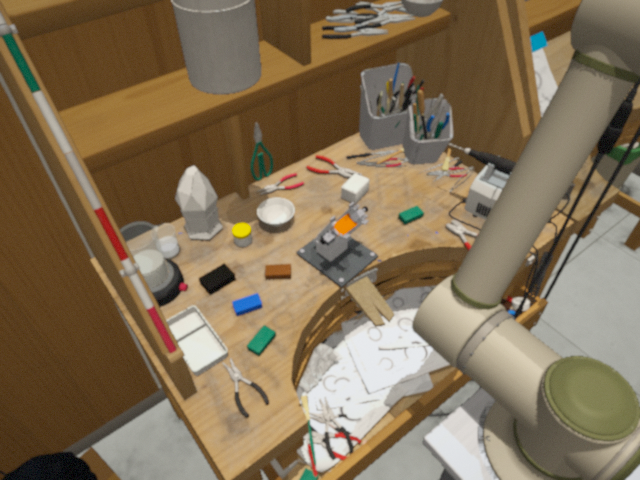

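View pics/top0.png

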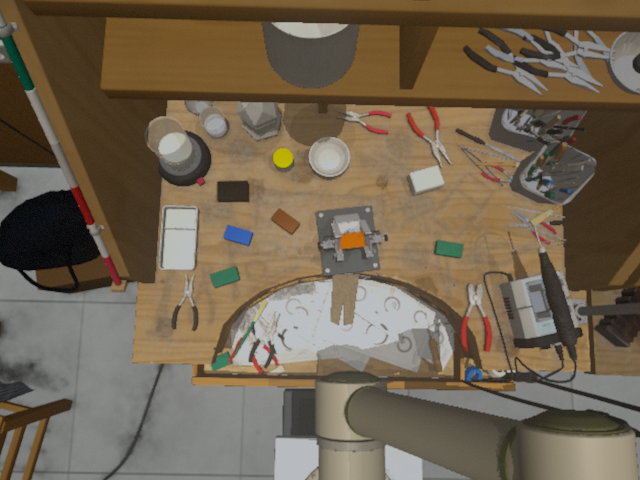

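View pics/wrist0.png

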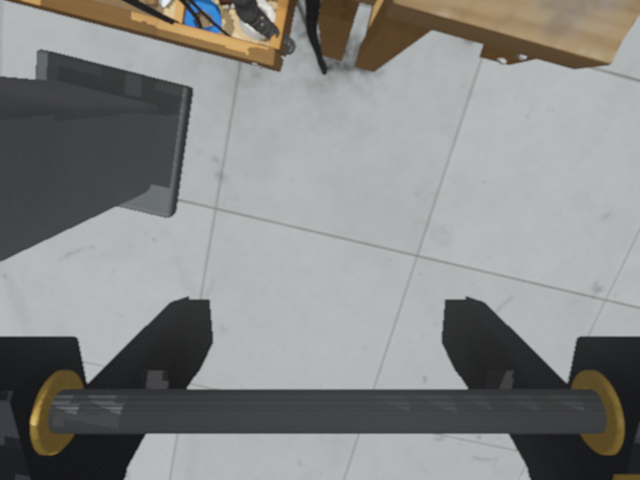

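The top view shows green blanks at about (225,277) and (449,249). There is also a green thing at (222,360), low in the apron. The blue (238,235) and brown (285,221) blocks are look-alikes. I'll measure the candidates and enlarge them.

```bash
cat > h.py <<'E'
import numpy as np, cv2
from scipy.spatial.transform import Rotation as R
def load(n):
    return dict(np.load(f"pics/{n}.npz",allow_pickle=True))
def pose(s,tool=None):
    if "mount" in s and tool is not None:
        T=np.eye(4);T[:3,:3]=R.from_rotvec(tool[1]).as_matrix();T[:3,3]=tool[0]
        M=T@np.array(s["mount"]);return M[:3,:3],M[:3,3]
    return R.from_rotvec(s["attitude"]).as_matrix(),np.array(s["position"],float)
def cam(s):
    f=240/np.tan(np.radians(float(s["fovy"]))/2);return f,float(s["cx"]),float(s["cy"])
def rays(s,uv,tool=None):
    f,cx,cy=cam(s);Rm,p=pose(s,tool);uv=np.atleast_2d(uv).astype(float)
    d=np.c_[(uv[:,0]-cx)/f,-(uv[:,1]-cy)/f,-np.ones(len(uv))]
    return p,d@Rm.T
def plane(s,uv,z,tool=None):
    p,d=rays(s,uv,tool);return p+d*((z-p[2])/d[:,2])[:,None]
def depth(s,uv,tool=None):
    uv=np.atleast_2d(uv);z=s["range_z"][uv[:,1].astype(int),uv[:,0].astype(int)]
    p,d=rays(s,uv,tool);return p+d*z[:,None]
def project(s,P,tool=None):
    f,cx,cy=cam(s);Rm,p=pose(s,tool);c=(np.atleast_2d(P)-p)@Rm
    return np.c_[cx+f*c[:,0]/-c[:,2],cy-f*c[:,1]/-c[:,2]]
def greens(s,lo=(60,90,40),hi=(95,255,255),amin=80):
    h=cv2.cvtColor(s["image"],cv2.COLOR_BGR2HSV);m=cv2.inRange(h,lo,hi)
    cs,_=cv2.findContours(m,cv2.RETR_EXTERNAL,cv2.CHAIN_APPROX_NONE)
    return m,[c for c in cs if cv2.contourArea(c)>amin]
E
python3 - <<'E'
from h import *
for n in ["top0","scene0"]:
    s=load(n); m,cs=greens(s)
    for c in cs:
        uv=c[:,0,:]; mask=np.zeros(m.shape,np.uint8);cv2.drawContours(mask,[c],-1,255,-1)
        v,u=np.nonzero(cv2.erode(mask,np.ones((3,3)))); 
        if len(u)==0: continue
        P=depth(s,np.c_[u,v])
        print(n,uv.mean(0),cv2.contourArea(c),"med",np.median(P,0).round(1))
        top=P[P[:,2]>np.percentile(P[:,2],50)-6]
        r=cv2.minAreaRect(plane(s,uv,18)[:,:2].astype(np.float32));print("  rect",np.round(r[0],1),np.round(r[1],1),round(r[2],1))
s=load("top0")["image"]
a=cv2.resize(s[230:380,190:300],None,fx=4,fy=4,interpolation=cv2.INTER_CUBIC);cv2.imwrite("pics/cropA.png",a)
b=cv2.resize(s[190:290,300:480],None,fx=4.4,fy=4.4,interpolation=cv2.INTER_CUBIC);cv2.imwrite("pics/cropB.png",b)
E
```

```text
top0 [220.45098039 361.60784314] 150.5 med [ 290.4  326.5 -267.1]
  rect [309.3 282.1] [24.6 41.5] 24.1
top0 [224.73239437 276.70422535] 317.5 med [492.8 280.2  16.7]
  rect [493.1 280.5] [29.8 57.8] 20.0
top0 [449.         248.61428571] 300.0 med [ 567.2 -221.    16.9]
  rect [ 567.5 -220.7] [57.8 30.1] 81.7
top0 [17.07258065 62.03225806] 491.0 med [699.9 452.1 593.1]
  rect [986.3 790.2] [149.8  23.5] 27.8
scene0 [307.8974359  475.97435897] 85.5 med [ 296.9  318.2 -266.4]
  rect [219.9 365.2] [26.9 16.1] 52.1
scene0 [261.015625 339.96875 ] 383.0 med [489.3 284.8  17. ]
  rect [488.8 284.3] [33.9 60.9] 18.2
scene0 [410.53846154 214.36538462] 216.0 med [ 563.7 -215.2   16.5]
  rect [ 562.6 -215.1] [63.2 36.7] 82.2
scene0 [260.72826087 161.95652174] 527.0 med [927.1  -2.6  63.2]
  rect [982.8 -39.6] [ 59.  167.9] 57.6
scene0 [20.7398374  62.24390244] 461.5 med [699.2 455.1 595.2]
  rect [2015.4  333.6] [ 30.2 500.6] 85.6
scene0 [537.95918367  40.79591837] 121.5 med [ 706.  -832.1  230.3]
  rect [  936.  -1251.8] [ 43.7 142.5] 36.5
```

View pics/cropA.png

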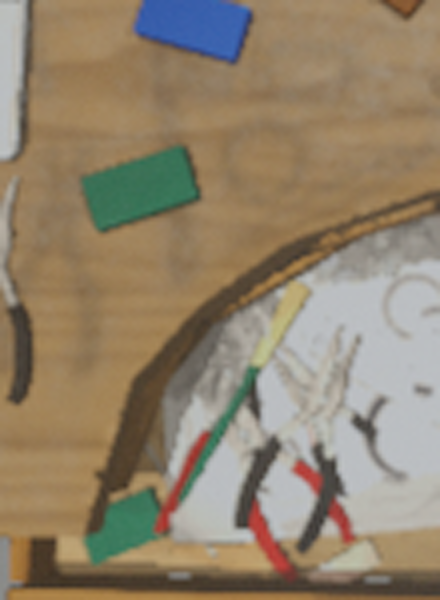

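View pics/cropB.png

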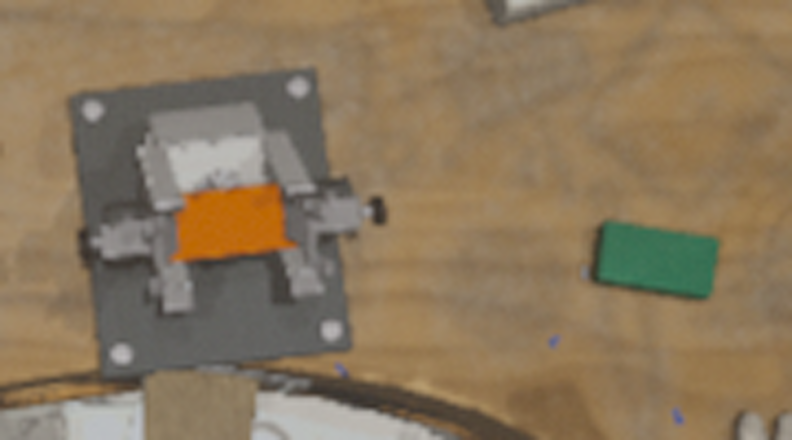

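There are three green candidates:
- (225,277): on the bench, top at about 17 mm, 30×58 mm as measured.
- (449,249): on the bench, about the same size.
- (220,361): lies at z≈-267, down in the apron rather than on the bench top, so it isn't meant.

The first two fit the description. Next is a coarse magazine pose.

Run:
```python
from h import *
for n in ["top0","scene0"]:
    s=load(n); h=cv2.cvtColor(s["image"],cv2.COLOR_BGR2HSV)
    m=cv2.inRange(h,(8,180,120),(20,255,255))
    m,cs=None or m,cv2.findContours(m,cv2.RETR_EXTERNAL,cv2.CHAIN_APPROX_NONE)[0]
    c=max([c for c in cs],key=cv2.contourArea); print(n,c[:,0].mean(0),cv2.contourArea(c))
    mask=np.zeros(h.shape[:2],np.uint8);cv2.drawContours(mask,[c],-1,255,-1)
    v,u=np.nonzero(cv2.erode(mask,np.ones((3,3))));P=depth(s,np.c_[u,v])
    c0=np.median(P,0);P=P[np.linalg.norm(P-c0,axis=1)<45]
    U,S,V=np.linalg.svd(P-P.mean(0),full_matrices=False);nn=V[2]*np.sign(V[2][2])
    print(" centre",P.mean(0).round(1),"n",nn.round(3),"tilt",np.degrees(np.arccos(nn[2])).round(1),"yaw",np.degrees(np.arctan2(-nn[1],-nn[0])).round(1),"rms",(S[2]/len(P)**.5).round(2))
    # foot
    c0=P.mean(0)
    vv,uu=np.mgrid[0:480,0:640];Q=depth(s,np.c_[uu.ravel(),vv.ravel()])
    bgr=s["image"].reshape(-1,3).astype(int);hs=h.reshape(-1,3)
    near=(np.linalg.norm(Q[:,:2]-[c0[0]+15,c0[1]],axis=1)<130)&(Q[:,2]>-5)&(Q[:,2]<40)&(hs[:,1]<60)&(hs[:,2]<130)
    F=Q[near];print(" foot z hist",np.histogram(F[:,2],bins=[-5,0,5,8,10,12,14,16,18,20,25,30,40])[0])
    z0=np.median(F[:,2]);F=F[abs(F[:,2]-z0)<4];
    r=cv2.minAreaRect(F[:,:2].astype(np.float32));print(" foot",z0,r)
```

```text
top0 [352.5890411  240.71232877] 299.5
 centre [566.1   5.2 113.7] n [-0.531 -0.088  0.843] tilt 32.6 yaw 9.4 rms 1.88
 foot z hist [ 21 424 899 422 172  34   6   1   0   0   0  18]
 foot 6.927843411992399 ((584.9642944335938, 8.515487670898438), (149.4160919189453, 128.70736694335938), 7.882596969604492)
scene0 [344.89795918 224.10204082] 216.5
 centre [566.9   2.1 114.4] n [-0.476 -0.098  0.874] tilt 29.1 yaw 11.7 rms 1.87
 foot z hist [  7 215 968 460  81  20  16  18  14  45  47  89]
 foot 7.413420198303754 ((581.6906127929688, 9.474617004394531), (148.72752380371094, 132.09474182128906), 7.3293962478637695)
```

Run:
```python
from h import *
s=load("top0");vv,uu=np.mgrid[0:480,0:640];Q=depth(s,np.c_[uu.ravel(),vv.ravel()])
np.set_printoptions(linewidth=200)
print("rows x 50..850, cols y 500..-700")
for x in range(50,900,50):
    print(x,[int(np.percentile(Q[(abs(Q[:,0]-x)<25)&(abs(Q[:,1]-y)<25)][:,2],97)) if ((abs(Q[:,0]-x)<25)&(abs(Q[:,1]-y)<25)).sum() else None for y in range(500,-701,-50)])
```

```text
rows x 50..850, cols y 500..-700
50 [-791, -792, -791, -791, -790, -791, -699, 1, 10, 14, None, None, 12, 2, None, None, None, None, None, None, None, None, None, -793, -793]
100 [-791, -789, -789, -791, -790, -792, -701, 2, 3, 187, 195, 185, 4, 3, None, None, None, None, -796, -791, -789, -792, -792, -790, -790]
150 [-791, -790, -791, -791, -792, -793, -702, 2, 2, 190, 196, 187, 3, None, -790, -791, -789, -791, -791, -790, -790, -790, -790, -791, -791]
200 [-790, None, None, -796, None, None, -800, -807, None, 196, 295, 423, 549, 576, -796, None, None, -798, -806, None, None, None, None, -792, -791]
250 [-788, None, -187, -185, -185, -185, -185, -186, 144, 197, 312, 437, 561, 680, 685, 674, 45, 464, -64, -186, 238, None, None, None, -789]
300 [0, 1, 2, 0, 0, -261, -260, -262, -259, 195, 228, 368, 504, 680, 684, 673, 0, 98, 146, 151, 1, 2, 2, 2, None]
350 [1, 1, 1, 2, 1, -259, -260, -265, -265, -261, -263, -261, -260, -258, -255, 10, 11, 112, 165, 158, 1, 2, 52, 3, None]
400 [0, 1, 8, 8, 1, 0, -259, -266, 1217, -42, -41, -259, -258, -259, -258, 11, 12, 117, 169, 162, 225, 54, 55, 1, 
[... 383 characters left out ...]
128, 138, 140, 1, 1, 18, 17, 1, 147, 12, 15, 289, None, None, None, None]
650 [None, 535, 20, 18, 20, 20, 14, 20, 7, 45, 56, 11, 1, 1, 1, 1, 1, 8, 165, 97, 295, None, None, None, None]
700 [None, 616, 43, 37, 24, 24, 1, 1, 1, 1, 1, 0, 1, 43, 42, 1, 1, 170, 172, 200, 302, None, None, None, None]
750 [None, 629, 625, 626, 628, 628, 629, 629, 628, 629, 629, 629, 629, 629, 629, 629, 629, 388, 432, 386, 308, None, None, None, None]
800 [None, 547, 388, 388, 388, 388, 388, 540, 533, 540, 388, 618, 629, 629, 629, 629, 629, 406, 484, 391, 290, None, None, None, None]
850 [None, 468, 388, 388, 388, 388, 388, 390, 391, 393, 388, 457, 388, 397, 403, 409, 417, 415, 429, 414, 188, None, None, None, None]
```

```bash
cat >> h.py <<'E'
def down(phi):
    c,s=np.cos(np.radians(phi)),np.sin(np.radians(phi));return np.array([[c,s,0],[s,-c,0],[0,0,-1]])
def magR(yaw=7.6,tilt=30):
    return R.from_euler('zy',[yaw,-tilt],degrees=True).as_matrix()  # cols x,y,z
def toolmag(yaw=7.6,tilt=30):
    # tool x = mag y, tool y = mag x, tool z = -mag z
    M=magR(yaw,tilt);return np.c_[M[:,1],M[:,0],-M[:,2]]
def delta(st,P,Rt):
    R0=R.from_rotvec(st["ee_rot"]).as_matrix()
    rv=np.degrees(R.from_matrix(R0.T@Rt).as_rotvec());sh=R0.T@(np.array(P)-st["tool_pos"])
    return np.r_[rv,sh].round(1)
E
python3 - <<'E'
from h import *
from plant import robot
st=robot.read_state();print(magR())
for P,phi in [((250,-420,320),40),((480,-270,270),81.7),((567,-221,150),81.7)]:
    print(delta(st,P,down(phi)).tolist())
E
```

```text
[[ 0.85841784 -0.11453739 -0.5       ]
 [ 0.13225639  0.99121554  0.        ]
 [ 0.49560777 -0.0661282   0.8660254 ]]
[-0.1, -0.0, -26.3, 143.1, -82.5, -121.0]
[-0.0, -0.0, -68.0, 402.1, -173.6, -70.8]
[-0.0, -0.0, -68.0, 498.2, -200.4, 49.2]
```

```bash
sed -i "s/'zy'/'ZY'/" h.py; python3 -c "
from h import *
print(magR())"
python3 -m inch '[[[0,0,-10,50,-30,-60,-1],[0,0,-20,100,-60,-100,-1],[0,0,-30,150,-85,-120,-1],[0,0,-40,200,-105,-120,-1],[0,0,-50,260,-125,-110,-1],[0,0,-60,320,-145,-95,-1],[0,0,-68,370,-162,-80,-1],[0,0,-68,402,-174,-70,-1],[0,0,-68,440,-185,-30,-1],[0,0,-68,480,-195,20,-1]]]'
```

```text
[[ 0.85841784 -0.13225639 -0.49560777]
 [ 0.11453739  0.99121554 -0.0661282 ]
 [ 0.5         0.          0.8660254 ]]
clock: 1.4
tool_pos: [550.6, -230.5, 180.2]
ee_rot: [2.375, 2.056, 0.002]
wrist_force: [0.8, -0.7, 0.8]
width: 1.0
```

```bash
cat > snap.py <<'E'
import sys
from h import *
from plant import robot
def snapw(n,cam="wrist"):
    st=robot.read_state();s=robot.snapshot(cam)
    np.savez(f"pics/{n}.npz",tp=st["tool_pos"],tr=st["ee_rot"],**s);cv2.imwrite(f"pics/{n}.png",s["image"]);return s,(st["tool_pos"],st["ee_rot"]),st
def wax(s,tool,z=18):
    m,cs=greens(s,amin=400)
    out=[]
    for c in cs:
        r=cv2.minAreaRect(plane(s,c[:,0],z,tool)[:,:2].astype(np.float32))
        out.append((c[:,0].mean(0).round(0),np.round(r[0],1),np.round(r[1],1),round(r[2],1),cv2.contourArea(c)))
    return out
E
python3 - <<'E'
from snap import *
s,tool,st=snapw("w1")
for w in wax(s,tool):print(w)
E
```

```text
(array([347., 188.]), array([ 568.7, -220.6]), array([59.2, 30. ]), 81.9, 2495.0)
```

View pics/w1.png

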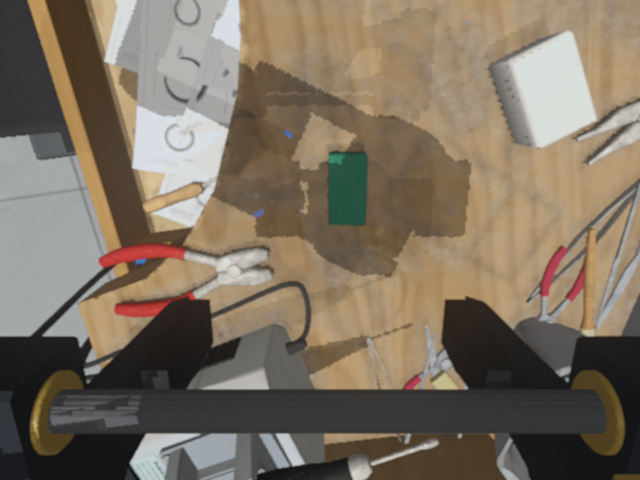

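The block is at (347,188) in my own shadow. Its centre is about (568.7,-220.6) with the long side at 82°, which agrees with the top view.

Run:
```python
from snap import *
st=robot.read_state();print(st["joints"].round(2))
print(delta(st,(568.7,-220.6,4),down(81.9)))
```

```text
[-0.59  0.49  1.2   0.    1.46 -0.45]
[ -0.5  -0.4  -0.    7.4  18.  168.4]
```

```bash
python3 -m inch '[[[-0.5,-0.4,0,7.4,18,40,-1],[-0.5,-0.4,0,7.4,18,90,-1],[-0.5,-0.4,0,7.4,18,120,-1],[-0.5,-0.4,0,7.4,18,145,-1],[-0.5,-0.4,0,7.4,18,160,-1],[-0.5,-0.4,0,7.4,18,168,-1],[-0.5,-0.4,0,7.4,18,168.4,-1],[-0.5,-0.4,0,7.4,18,168.4,1],[-0.5,-0.4,0,7.4,18,168.4,1],[-0.5,-0.4,0,7.4,18,168.4,1]]]'
```

```text
clock: 2.7
tool_pos: [568.9, -220.7, 4.4]
ee_rot: [2.372, 2.058, 0.0]
wrist_force: [-0.7, 0.5, -0.4]
width: 0.686
```

```bash
python3 -m inch '[[[0,0,0,0,0,0,1],[0,0,0,0,0,0,1],[0,0,0,0,0,0,1],[0,0,0,0,0,0,1],[0,0,0,0,0,-5,1],[0,0,0,0,0,-20,1],[0,0,0,0,0,-60,1],[0,0,0,0,0,-120,1],[0,0,0,0,0,-180,1],[0,0,0,0,0,-230,1]]]'
python3 - <<'E'
from snap import *
s,tool,st=snapw("w2")
print(st["wrist_force"],st["width"])
n=magR()[:,2];o=np.array([594.2,7.8,64.6])
print(delta(st,o+n*180,toolmag()))
E
```

```text
clock: 3.95
tool_pos: [568.5, -220.4, 238.4]
ee_rot: [2.37, 2.056, 0.002]
wrist_force: [0.5, -0.3, -0.6]
width: 0.005
[ 0.53718085 -0.31109576 -0.57534403] 0.005048641475246163
[-29.6   4.2 -15.3 205.2 -93.4  17.2]
```

View pics/w2.png

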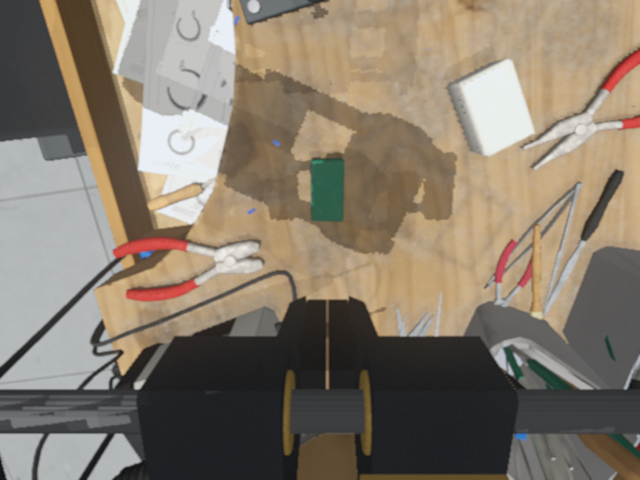

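The grasp missed: the fingers are fully shut and the blank is still on the bench at (327,188). Either the jaws close slowly and I lifted too early, or the TCP was too high. I'll remeasure, then grasp lower and wait longer.

Run:
```python
from snap import *
s=load("w2");tool=(s["tp"],s["tr"])
w=wax(s,tool);print(w)
st=robot.read_state()
c=w[0][1];a=w[0][3]
for z in (60,2): print(z,delta(st,(c[0],c[1],z),down(81.9)))
```

```text
[(array([327., 189.]), array([ 568.7, -220.3]), array([59.6, 29.4]), 82.4, 1777.5)]
60 [  0.8   0.3  -0.    1.9  -3.9 185. ]
2 [  0.8   0.3  -0.    2.2  -4.7 243. ]
```

```bash
python3 -m inch '[[[0.8,0.3,0,2,-4,40,-0.3],[0.8,0.3,0,2,-4,80,-0.3],[0.8,0.3,0,2,-4,120,-0.3],[0.8,0.3,0,2,-4,160,-0.3],[0.8,0.3,0,2,-4,185,-0.3],[0.8,0.3,0,2,-4.4,190,-0.3],[0.8,0.3,0,2,-4.4,195,-0.3],[0.8,0.3,0,2.2,-4.7,215,-0.3],[0.8,0.3,0,2.2,-4.7,235,-0.3],[0.8,0.3,0,2.2,-4.7,243,-0.3]]]'
```

```text
clock: 5.25
tool_pos: [568.9, -220.4, 2.2]
ee_rot: [2.372, 2.059, -0.001]
wrist_force: [0.1, -0.5, 0.1]
width: 0.65
```

```bash
python3 -m inch '[[[0,0,0,0,0,0,1],[0,0,0,0,0,0,1],[0,0,0,0,0,0,1],[0,0,0,0,0,0,1],[0,0,0,0,0,0,1],[0,0,0,0,0,0,1],[0,0,0,0,0,0,1],[0,0,0,0,0,-1,1],[0,0,0,0,0,-2,1],[0,0,0,0,0,-3,1]]]'
```

```text
clock: 6.5
tool_pos: [569.0, -220.4, 5.4]
ee_rot: [2.372, 2.058, -0.001]
wrist_force: [0.0, 1.6, 0.2]
width: 0.005
```

The fingers shut without meeting anything, so I need to look.

Run:
```python
from snap import *
s,tool,st=snapw("w3")
s2,_,_=snapw("s3","scene");s3,_,_=snapw("t3","top")
a=cv2.resize(s2["image"][150:270,350:480],None,fx=4,fy=4,interpolation=cv2.INTER_CUBIC)
b=cv2.resize(s3["image"][200:300,400:500],None,fx=4,fy=4,interpolation=cv2.INTER_CUBIC)
cv2.imwrite("pics/s3c.png",a);cv2.imwrite("pics/t3c.png",b)
```

```text
(no output)
```

View pics/w3.png

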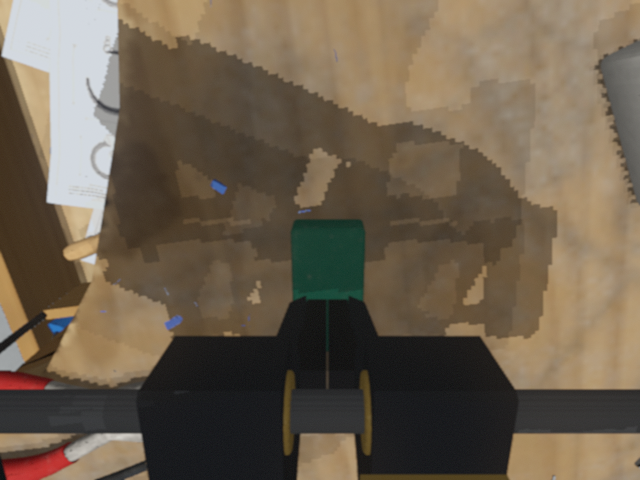

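View pics/s3c.png

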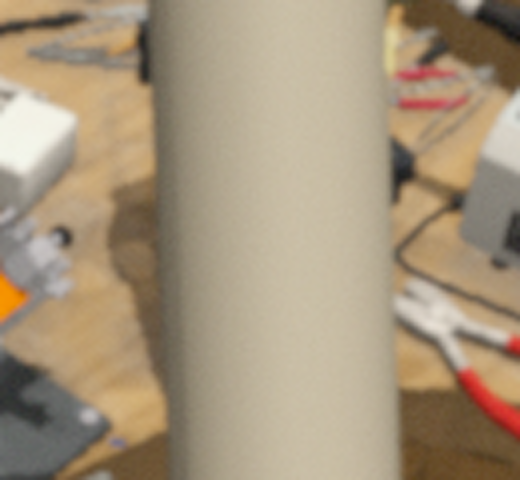

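View pics/t3c.png

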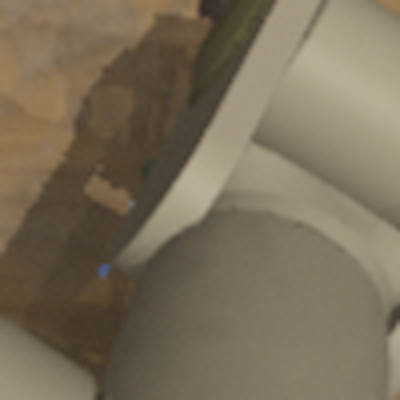

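Run:
```python
from snap import *
s=load("w3");tool=(s["tp"],s["tr"]);f,cx,cy=cam(s)
M=np.array(s["mount"])
rz=s["range_z"]
def tp(u,v):
    z=rz[v,u];d=np.array([(u-cx)/f,-(v-cy)/f,-1])*z
    return z,(M[:3,:3]@d+M[:3,3]).round(1)
for u,v in [(327,225),(327,258),(327,295),(315,303),(340,303),(315,330),(345,330),(290,320),(340,360),(250,345),(250,400),(500,150)]:
    print(u,v,*tp(u,v), plane(s,[[u,v]],0,tool).round(0))
print("TCP px",project(s,[tool[0]],tool))
```

```text
327 225 184.32172 [29.2 -0.3 -8.3] [[ 572. -195.    0.]]
327 258 183.9826 [ 15.7  -0.3 -13. ] [[ 570. -211.    0.]]
327 295 190.17503 [ -2.1  -0.3 -12.1] [[ 567. -231.    0.]]
315 303 157.88454 [  8.7  -4.7 -42.5] [[ 561. -234.    0.]]
340 303 156.55676 [  9.3   4.5 -43.7] [[ 573. -236.    0.]]
315 330 138.8541 [  8.8  -4.2 -62.5] [[ 559. -249.    0.]]
345 330 137.962 [  9.2   5.6 -63.3] [[ 573. -251.    0.]]
290 320 142.34329 [ 10.2 -12.6 -58.4] [[ 547. -241.    0.]]
340 360 121.89256 [  9.1   3.5 -80.2] [[ 569. -268.    0.]]
250 345 82.949326 [  34.   -15.2 -113.1] [[ 524. -253.    0.]]
250 400 69.25289 [  32.9  -12.7 -127.9] [[ 518. -285.    0.]]
500 150 189.42409 [59.5 76.5  6.7] [[ 653. -172.    0.]]
TCP px [[327.61378261 279.94636437]]
```

Run:
```python
from snap import *
for n in ["w1","w3"]:
    s=load(n);f,cx,cy=cam(s);M=np.array(s["mount"]);rz=s["range_z"]
    vv,uu=np.mgrid[0:480,0:640]
    d=np.stack([(uu-cx)/f,-(vv-cy)/f,-np.ones_like(rz)],-1)*rz[...,None]
    T=d@M[:3,:3].T+M[:3,3]
    near=(rz>0)&(rz<175)&(abs(T[...,0])<40)&(T[...,2]<-15)
    Q=T[near];print(n,"max z",np.percentile(Q[:,2],[50,90,99,99.9]).round(1))
    e=Q[Q[:,2]>np.percentile(Q[:,2],97)];print(e[:,0].min(),e[:,0].max(),e[:,1].min(),e[:,1].max())
    c=cv2.resize(s["image"][270:350,180:480],None,fx=2.6,fy=2.6,interpolation=cv2.INTER_CUBIC);cv2.imwrite(f"pics/{n}c.png",c)
```

```text
w1 max z [-119.   -68.2  -44.2  -40.2]
-9.99845219333885 11.211942567622216 -58.01764632423915 57.200491955179004
w3 max z [-122.2  -85.5  -47.9  -40.7]
-0.6919139423817029 11.581980795185132 -15.25943755933237 14.491788960869597
```

View pics/w3c.png

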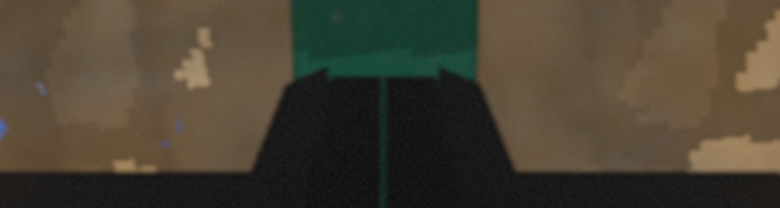

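The depth shows the real fingertips end at about tool z = -41 mm, so they sit 41 mm short of the reported TCP. The bench depth agrees with the reported pose, and the jaws closed on air with the TCP at z=2. I'll treat the tips as 41 mm behind the TCP and go down carefully, watching the force.

```bash
python3 -m inch '[[[0,0,0,0,0,0,-0.4],[0,0,0,0,0,0,-0.4],[0,0,0,0,0,0,-0.4],[0,0,0,0,0,0,-0.4],[0,0,0,0,0,0,-0.4],[0,0,0,0,0,0,-0.4],[0,0,0,0,0,8,-0.4],[0,0,0,0,0,18,-0.4],[0,0,0,0,0,28,-0.4],[0,0,0,0,0,34,-0.4]]]'
python3 - <<'E'
from snap import *
s,tool,st=snapw("w4");print(st["wrist_force"],st["tool_pos"],st["width"])
f,cx,cy=cam(s);M=np.array(s["mount"]);rz=s["range_z"]
vv,uu=np.mgrid[0:480,0:640]
d=np.stack([(uu-cx)/f,-(vv-cy)/f,-np.ones_like(rz)],-1)*rz[...,None]
W=(d@M[:3,:3].T+M[:3,3])
for u,v in [(500,150),(150,150),(327,240),(327,290)]: print(u,v,W[v,u].round(1))
E
```

```text
clock: 7.9
tool_pos: [568.6, -220.3, -29.7]
ee_rot: [-2.373, -2.059, 0.002]
wrist_force: [0.0, 0.2, 0.5]
width: 0.702
[0.00812901 0.23068178 0.45231077] [ 568.625569   -220.32697252  -29.74420596] 0.7024634789131874
500 150 [ 62.9  62.6 -28.1]
150 150 [ 62.9 -64.8 -27.9]
327 240 [ 28.8  -0.3 -28.7]
327 290 [ 16.9  -0.3 -49.1]
```

View pics/w4.png

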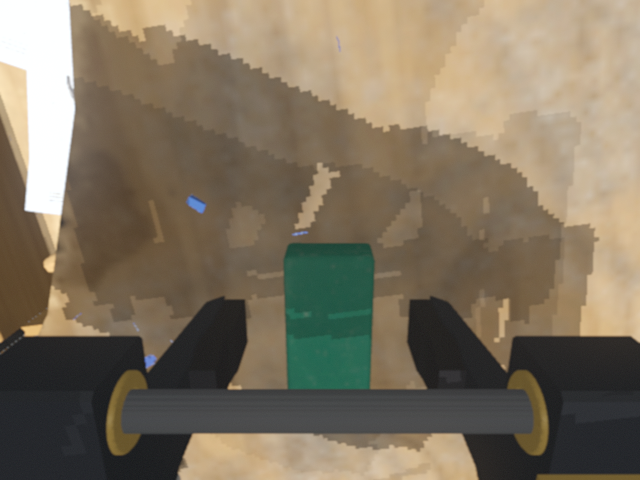

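The tips now straddle the blank: it spans columns 288–372, the fingers are at 245 and 410, and the force is zero. So the 41 mm offset is confirmed. I'll go 10 mm further down and close.

```bash
python3 -m inch '[[[0,0,0,0,0,6,-0.4],[0,0,0,0,0,10,-0.4],[0,0,0,0,0,10,1],[0,0,0,0,0,10,1],[0,0,0,0,0,10,1],[0,0,0,0,0,10,1],[0,0,0,0,0,10,1],[0,0,0,0,0,10,1],[0,0,0,0,0,10,1],[0,0,0,0,0,10,1]]]'
```

```text
clock: 9.2
tool_pos: [569.1, -220.7, -38.9]
ee_rot: [2.372, 2.058, -0.001]
wrist_force: [-1.4, -0.2, 9.1]
width: 0.358
```

Gripped, width 0.358 ≈ 31.5 mm. I'll lift and move to a viewing pose over the magazine.

```bash
python3 -m inch '[[[0,0,0,0,0,-3,1],[0,0,0,0,0,-10,1],[0,0,0,0,0,-30,1],[0,0,0,0,0,-80,1],[0,0,0,0,0,-130,1],[0,0,0,0,0,-180,1],[0,0,0,0,0,-220,1],[0,0,0,0,0,-230,1],[0,0,0,0,0,-230,1],[0,0,0,0,0,-230,1]]]'
python3 - <<'E'
from snap import *
s,tool,st=snapw("w5")
print(st["wrist_force"],st["width"],st["tool_pos"],st["joints"].round(2))
n=magR()[:,2];o=np.array([594.2,7.8,64.6])
for u in (200,170):print(delta(st,o+n*(u-39),toolmag()))
E
```

```text
clock: 10.45
tool_pos: [568.4, -220.0, 189.0]
ee_rot: [-2.371, -2.057, 0.003]
wrist_force: [0.4, 0.4, -0.8]
width: 0.359
[ 0.38926673  0.41026988 -0.79179427] 0.35885591037170717 [ 568.40183035 -220.04705604  189.01607775] [-0.56  0.49  1.14 -0.    1.51 -0.42]
[-30.    4.1 -15.4 207.4 -84.1 -14.8]
[-30.    4.1 -15.4 211.5 -69.6  11.2]
```

View pics/w5.png

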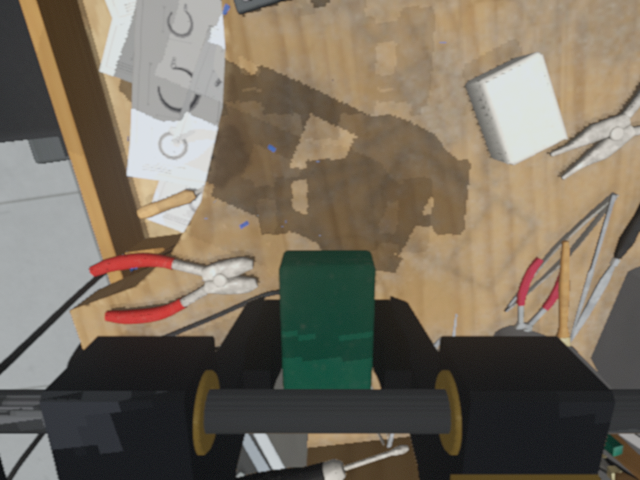

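```bash
cat >> snap.py <<'E'
def toolpts(s):
    f,cx,cy=cam(s);M=np.array(s["mount"]);rz=s["range_z"]
    vv,uu=np.mgrid[0:480,0:640]
    d=np.stack([(uu-cx)/f,-(vv-cy)/f,-np.ones_like(rz)],-1)*rz[...,None]
    return d@M[:3,:3].T+M[:3,3]
E
python3 - <<'E'
from snap import *
s=load("w5");T=toolpts(s);m,_=greens(s)
m=cv2.erode(m,np.ones((3,3)))
for v in range(252,386,8):
    q=T[v,290:365][m[v,290:365]>0]
    if len(q):print(v,np.median(q,0).round(1),end=" ")
q=T[(m>0)];q=q[(abs(q[:,0])<60)]
top=q[(q[:,2]<-52)&(q[:,0]<25)];print();print(len(top),top.mean(0), "y", np.percentile(top[:,1],[1,99]))
A=np.c_[top[:,:2],np.ones(len(top))];print(np.linalg.lstsq(A,top[:,2],rcond=None)[0])
c=cv2.resize(s["image"][230:400,240:420],None,fx=4,fy=3.5);cv2.imwrite("pics/w5c.png",c)
E
```

```text
252 [ 29.2   3.4 -44. ] 260 [ 29.3   0.9 -52.5] 268 [ 28.2  -0.3 -57.1] 276 [ 25.7  -0.3 -57.6] 284 [ 22.8  -0.3 -57.4] 292 [ 19.9  -0.3 -57.3] 300 [ 17.1  -0.3 -57.4] 308 [ 14.1  -0.3 -57.4] 316 [ 11.2  -0.3 -57.5] 324 [  8.2   0.6 -57.5] 332 [  5.1  -0.3 -57.4] 340 [  2.   -0.3 -57.4] 348 [ -1.   -0.2 -57.5] 356 [ -4.3  -0.3 -57.4] 364 [ -7.5  -0.2 -57.3] 372 [-10.7  -0.2 -57.4] 380 [-13.9  -0.2 -57.4] 
9755 [  4.82938181  -0.28658872 -57.36580298] y [-15.23876726  14.63849393]
[-3.61661792e-03  3.18222368e-03 -5.73474250e+01]
```

View pics/w5c.png

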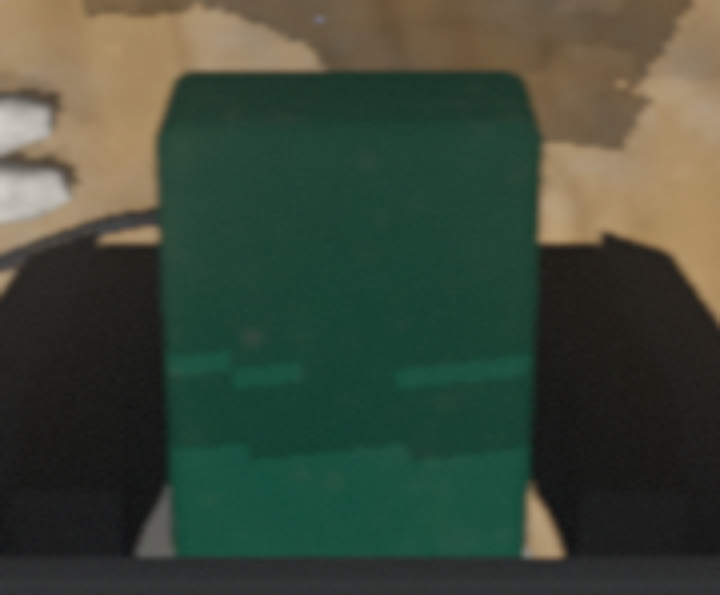

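The blank is held flat and parallel. In tool axes its centre is at x≈-1.2, y≈-0.3 and its underside at z≈-39. Now to a view above the mouth, already in the insertion orientation.

```bash
python3 -m inch '[[[0,0,-3,40,-15,-15,1],[-5,1,-6,80,-30,-20,1],[-10,1.5,-9,120,-50,-20,1],[-17,2.5,-12,160,-65,-18,1],[-24,3.5,-15.4,190,-78,-15,1],[-30,4.1,-15.4,207,-84,-15,1],[-30,4.1,-15.4,207.4,-84.1,-14.8,1],[-30,4.1,-15.4,207.4,-84.1,-14.8,1],[-30,4.1,-15.4,207.4,-84.1,-14.8,1],[-30,4.1,-15.4,207.4,-84.1,-14.8,1]]]'
python3 - <<'E'
from snap import *
s,tool,st=snapw("w6")
print(st["width"],st["tool_pos"],st["joints"].round(2))
E
```

```text
clock: 11.75
tool_pos: [515.0, -3.3, 204.1]
ee_rot: [1.807, 2.065, 0.553]
wrist_force: [0.5, -0.6, -0.5]
width: 0.363
0.362753280892749 [515.01323663  -3.31818918 204.10367042] [-0.38  0.1   1.8   0.35  0.81 -0.7 ]
```

View pics/w6.png

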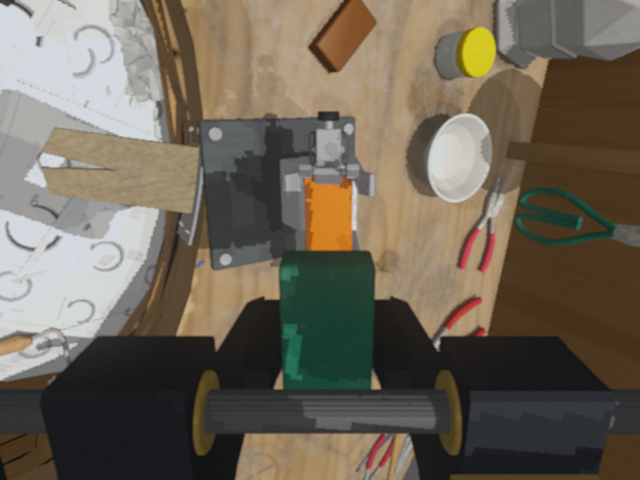

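Run:
```python
from snap import *
s=load("w6");T=toolpts(s)
c=cv2.resize(s["image"][100:260,250:400],None,fx=5,fy=3.75,interpolation=cv2.INTER_CUBIC)
c=cv2.resize(s["image"][100:260,240:400],None,fx=3.75,fy=3.75,interpolation=cv2.INTER_CUBIC);cv2.imwrite("pics/w6c.png",c)
z=T[100:260:6,270:390:6,2].round(0).astype(int)
print("cols",list(range(270,390,6)))
for i,r in enumerate(z):print(100+6*i,r.tolist())
```

```text
cols [270, 276, 282, 288, 294, 300, 306, 312, 318, 324, 330, 336, 342, 348, 354, 360, 366, 372, 378, 384]
100 [209, 212, 213, 218, 219, 223, 227, 230, 232, 237, 240, 242, 246, 248, 254, 256, 261, 264, 268, 271]
106 [209, 212, 214, 217, 220, 222, 226, 230, 233, 237, 238, 244, 246, 249, 254, 258, 260, 264, 267, 271]
112 [209, 213, 213, 218, 222, 223, 228, 230, 94, 91, 91, 94, 245, 249, 254, 257, 260, 263, 267, 273]
118 [202, 202, 205, 207, 211, 213, 217, 219, 92, -186, 91, 93, 234, 238, 243, 255, 261, 265, 268, 270]
124 [199, 201, 203, 207, 209, 212, 214, 219, 220, 94, 96, 232, 234, 233, 243, 256, 262, 264, 268, 273]
130 [199, 199, 202, 205, 209, 212, 216, 217, 97, 95, 98, 96, 233, 233, 241, 256, 260, 264, 269, 273]
136 [197, 200, 202, 206, 209, 212, 215, 102, 96, 98, -186, 97, 104, 237, 242, 257, 262, 264, 269, 273]
142 [197, 200, 202, 206, 209, 211, 216, 102, 95, 96, 97, 96, 102, 238, 242, 256, 260, 264, 269, 274]
148 [196, 201, 203, 205, 209, 212, 215, 102, 96, 97, 96, 96, 100, 237, 242, 256, 260, 264, 266, 271]
154 [196, 201, 202, -186, 209, 211, 215, 103, 96, 96, 96, 97, 102, 240,
[... 1069 characters left out ...]
 103, 102, 103, 102, 101, 102, 102, 103, 154, 260, 263, 267, 270, 276]
226 [195, 198, 202, 205, 177, 171, 102, 103, 102, 102, 104, 104, 102, 101, 155, 259, 262, 266, 270, 275]
232 [196, 199, 201, 206, 209, 152, 101, 103, 102, 103, 103, 102, 103, 102, 148, 258, 263, 267, 270, 275]
238 [195, 197, 202, 206, 208, 133, 103, 103, 102, 103, 102, 102, 104, 103, 131, 258, 262, 267, 271, 274]
244 [195, 200, 201, 205, 208, 116, 104, 101, 102, 102, 102, 101, 102, 103, 116, 260, 262, 266, 272, 276]
250 [195, 198, 200, -42, -42, -42, -42, -42, -42, -42, -41, -42, -41, -41, -42, -42, -42, 266, 270, 277]
256 [194, 199, -45, -49, -48, -49, -48, -49, -49, -47, -48, -48, -48, -48, -48, -49, -48, 267, 272, 275]
```

View pics/w6c.png

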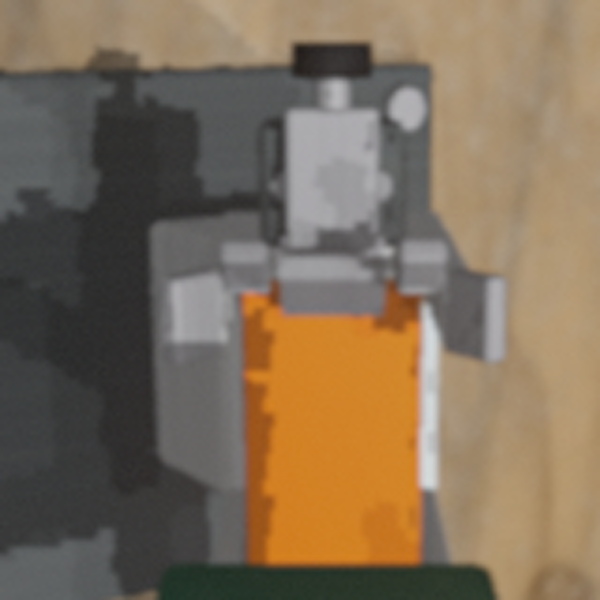

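The +y half of the magazine is clear. The follower is the orange patch at cols 305–352, the +y catch slope at rows 172–184 and the knob end at row 112. The lead-in tops are at tool z≈68 and the follower at 102, which matches the 92/57 mm drawing. Next I'll work out the offsets in tool axes.

```bash
cat >> snap.py <<'E'
def pxtool(s,u,v,z):
    f,cx,cy=cam(s);M=np.array(s["mount"])
    d=M[:3,:3]@np.array([(u-cx)/f,-(v-cy)/f,-1.]);o=M[:3,3];return o+d*(z-o[2])/d[2]
E
python3 - <<'E'
from snap import *
s=load("w6");T=toolpts(s);h=cv2.cvtColor(s["image"],cv2.COLOR_BGR2HSV)
m=cv2.inRange(h,(5,150,60),(22,255,255))
er=cv2.erode(m[180:248,295:362],np.ones((5,5)));q=T[180:248,295:362][er>0];q=q[abs(q[:,2]-102.4)<5]
A=np.c_[q[:,:2],np.ones(len(q))];k=np.linalg.lstsq(A,q[:,2],rcond=None)[0];zf=q[:,2].mean();print("plane",k,"deg",np.degrees(k[:2]),"z",zf)
L=[];Rr=[]
for v in range(192,247):
    us=295+np.nonzero(m[v,295:362])[0]
    L.append(pxtool(s,us.min()-.5,v,zf));Rr.append(pxtool(s,us.max()+.5,v,zf))
L=np.array(L);Rr=np.array(Rr)
for n,a in(("L",L),("R",Rr)):
    p=np.polyfit(a[:,0],a[:,1],1);print(n,"y at x=0..",p, "ymed",np.median(a[:,1]))
print("width",np.median(Rr[:,1]-L[:,1]),"centre",np.median((L+Rr)/2,0))
zt=zf+57-92
print("mouth z",zt)
# lead-in top pts
near=(abs(T[...,2]-zt-1)<5);near[:150]=False;near[:,:270]=False;near[246:]=False
P=T[near];print("leadins y range",np.percentile(P[:,1],[0,1,99,100]),"x",np.percentile(P[:,0],[0,1,99,100]))
a=P[P[:,1]<-15];b=P[P[:,1]>15];e=P[abs(P[:,1])<21]
for q in(a,b,e):print(len(q),q.min(0),q.max(0))
# knob
g=cv2.inRange(h,(0,0,0),(180,255,60));
K=T[105:128,310:345].reshape(-1,3);K=K[(K[:,2]>80)&(K[:,2]<110)];print("knob",K.min(0),K.max(0))
C=T[125:172,310:348].reshape(-1,3);C=C[(C[:,2]>90)&(C[:,2]<100)];print("catch body y",np.percentile(C[:,1],[1,99]))
S=T[168:186,318:340];
for v in range(166,188,2):print(v,np.median(T[v,320:338],0).round(1))
E
```

```text
plane [-2.50589716e-03  9.16803206e-04  1.02433424e+02] deg [-0.14357733  0.05252895] z 102.42213779897128
L y at x=0.. [ 1.07894674e-02 -1.50499119e+01] ymed -15.013666651421618
R y at x=0.. [-0.03597355 16.76365521] ymed 16.4420895352197
width 31.490763152299678 centre [  2.90218305   0.71928731 102.4221378 ]
mouth z 67.42213779897128
leadins y range [-27.04623039 -26.70699291  28.02834593  28.42862577] x [25.83939945 26.13796093 45.29510531 45.49734637]
316 [ 25.83939945 -27.04623039  66.22114379] [ 45.45522847 -15.01278484  73.38913112]
339 [26.04618176 15.05389834 66.23002506] [45.30325141 28.42862577 73.33724064]
309 [ 25.86678164 -20.89937906  66.64050742] [45.49734637 20.93585847 73.38913112]
knob [65.2793838  -6.35319667 89.06387543] [75.16406644  7.02611269 98.78905215]
catch body y [-7.90504328  9.87325409]
166 [40.3  1.  97.5]
168 [38.9  1.  98.2]
170 [39.6  1.  83.9]
172 [38.5  1.  83.2]
174 [37.3  1.  82.9]
176 [35.6  1.  85.6]
178 [33.8  1.  88.6]
180 [32.   1.  91.8]
182 [30.   1.  95.5]
184 [ 27.6   1.  101.7]
186 [ 26.2   1.  102.2]
```

The +y edges agree: the post edge at mag y=23, the slope giving 25.5 at z=61, and the lead-in's outer edge all put the magazine centre at tool x≈+2.85, y≈+0.75. The knob alone suggests x≈1.2, so I'm discounting it. With the blank off by (-1.2,-0.3), I shift by (4.0, 1.05) and go down to just above the catch slopes.

```bash
python3 -m inch '[[[0,0,0,4,1,20,1],[0,0,0,4,1,45,1],[0,0,0,4,1,70,1],[0,0,0,4,1,85,1],[0,0,0,4,1,95,1],[0,0,0,4,1,103,1],[0,0,0,4,1,110,1],[0,0,0,4,1,116,1],[0,0,0,4,1,121,1],[0,0,0,4,1,124,1]]]'
python3 - <<'E'
from snap import *
s,tool,st=snapw("w7")
n=magR()[:,2]
print(st["width"],st["wrist_force"].round(1),"axial",(st["wrist_force"]@n).round(2),"torque",st["ft_torque"].round(2))
# remaining relative to w6 pose
s0=load("w6");R0=R.from_rotvec(s0["tr"]).as_matrix();print("moved in tool",(R0.T@(st["tool_pos"]-s0["tp"])).round(1), "rot",np.degrees((R.from_matrix(R0).inv()*R.from_rotvec(st["ee_rot"])).as_rotvec()).round(2))
E
```

```text
clock: 13.05
tool_pos: [576.8, 9.1, 97.0]
ee_rot: [1.807, 2.065, 0.553]
wrist_force: [-0.2, -0.4, -0.1]
width: 0.36
0.3602491957728382 [-0.2 -0.4 -0.1] axial 0.08 torque [-0.09  0.19  0.02]
moved in tool [  4.1   0.9 124.2] rot [-0.  0.  0.]
```

View pics/w7.png

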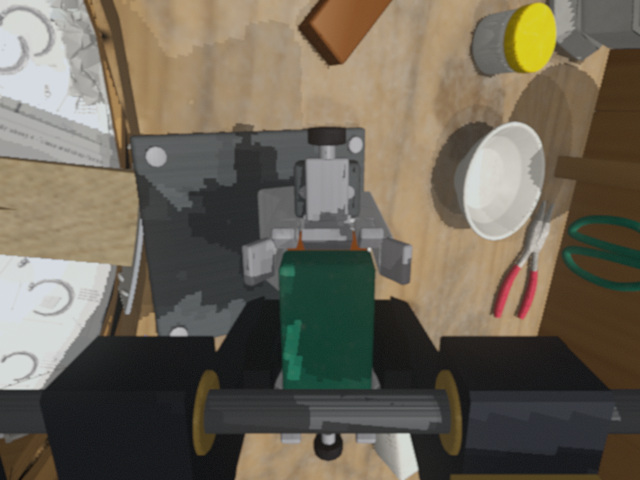

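The blank sits centred between the lead-ins with no contact force. Now I push, first part first.

```bash
python3 -m inch '[[[0,0,0,0,0,3,1],[0,0,0,0,0,6,1],[0,0,0,0,0,8,1],[0,0,0,0,0,10,1],[0,0,0,0,0,12,1],[0,0,0,0,0,14,1],[0,0,0,0,0,16,1],[0,0,0,0,0,18,1],[0,0,0,0,0,20,1],[0,0,0,0,0,22,1]]]'
python3 - <<'E'
from snap import *
st=robot.read_state();Rt=R.from_rotvec(st["ee_rot"]).as_matrix()
print(st["width"],"force tool axes",(Rt.T@st["wrist_force"]).round(1),"torque",st["ft_torque"].round(2))
E
```

```text
clock: 14.35
tool_pos: [587.7, 10.6, 77.7]
ee_rot: [1.807, 2.065, 0.553]
wrist_force: [-2.9, 0.1, 2.2]
width: 0.364
0.36383537211689265 force tool axes [ 0.5 -1.4 -3.3] torque [-0.11  0.3  -0.07]
```

```bash
python3 -m inch '[[[0,0,0,0,0,2,1],[0,0,0,0,0,4,1],[0,0,0,0,0,6,1],[0,0,0,0,0,8,1],[0,0,0,0,0,10,1],[0,0,0,0,0,12,1],[0,0,0,0,0,14,1],[0,0,0,0,0,16,1],[0,0,0,0,0,17,1],[0,0,0,0,0,17,1]]]'
python3 - <<'E'
from snap import *
s,tool,st=snapw("w8");Rt=R.from_rotvec(st["ee_rot"]).as_matrix()
print(st["width"],"force tool axes",(Rt.T@st["wrist_force"]).round(1),"torque",st["ft_torque"].round(2))
m,_=greens(s);T=toolpts(s)
m=cv2.erode(m,np.ones((5,5)));q=T[m>0];q=q[(abs(q[:,0])<28)&(abs(q[:,1])<16)&(q[:,2]<-20)];print("top z in tool",np.median(q[:,2]))
E
```

```text
clock: 15.6
tool_pos: [596.1, 11.7, 62.9]
ee_rot: [1.807, 2.065, 0.553]
wrist_force: [-3.1, 0.3, 2.7]
width: 0.357
0.35655778728098525 force tool axes [ 0.7 -1.3 -3.9] torque [0.03 0.25 0.11]
top z in tool -57.37734516977392
```

View pics/w8.png

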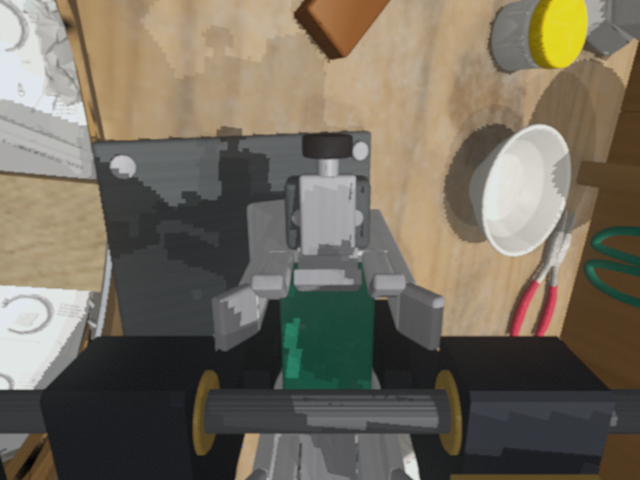

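The +y catch is shut over the blank at (325,278), and the axial force of 4 N is about the follower's push. Now I release and back out along the axis.

```bash
python3 -m inch '[[[0,0,0,0,0,0,-0.3],[0,0,0,0,0,0,-0.3],[0,0,0,0,0,0,-0.3],[0,0,0,0,0,0,-0.3],[0,0,0,0,0,0,-0.3],[0,0,0,0,0,-10,-0.3],[0,0,0,0,0,-30,-0.4],[0,0,0,0,0,-60,-0.4],[0,0,0,0,0,-110,-0.4],[0,0,0,0,0,-160,-0.4]]]'
python3 - <<'E'
from snap import *
s,tool,st=snapw("w9");print(st["width"],st["wrist_force"].round(1))
t,_,_=snapw("t9","top")
cv2.imwrite("pics/t9c.png",cv2.resize(t["image"][190:290,290:410],None,fx=5,fy=5,interpolation=cv2.INTER_CUBIC))
E
```

```text
clock: 16.9
tool_pos: [515.5, 1.1, 203.1]
ee_rot: [1.807, 2.065, 0.553]
wrist_force: [0.9, -0.7, 0.0]
width: 0.699
0.698806267538267 [ 0.9 -0.7  0. ]
```

View pics/w9.png

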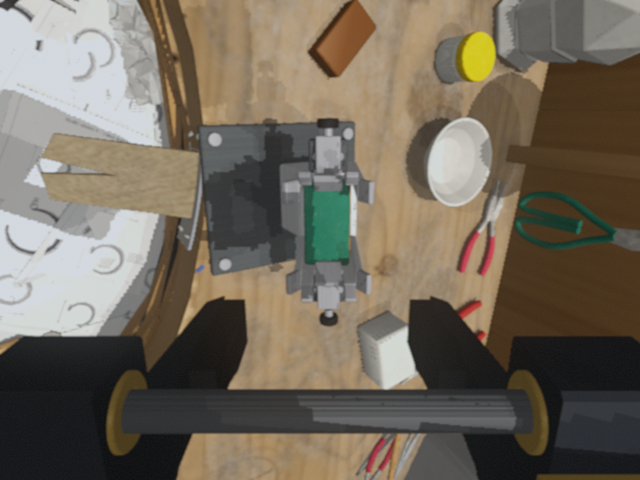

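The blank lies in the well under both catches at (327,225), with both knobs symmetric. I'll check the numbers and compute the move to the second blank.

Run:
```python
from snap import *
s=load("w9");T=toolpts(s);m,_=greens(s);m=cv2.erode(m,np.ones((3,3)));m[270:]=0;m[:180]=0
m[:,:295]=0;m[:,360:]=0
q=T[m>0];z=np.median(q[:,2]);q=q[abs(q[:,2]-z)<4];k=np.linalg.lstsq(np.c_[q[:,:2],np.ones(len(q))],q[:,2],rcond=None)[0]
print("green plane",k,"x",q[:,0].min(),q[:,0].max(),"y",q[:,1].min(),q[:,1].max(),q.mean(0))
L=T[(T[...,2]<z-30)&(T[...,2]>z-37)];vv,uu=np.nonzero((T[...,2]<z-30)&(T[...,2]>z-37)&(abs(T[...,0])<60)&(abs(T[...,1])<40))
L=T[vv,uu];print("leadins",L.min(0),L.max(0))
for sg in(1,-1):
    K=T[(T[...,2]>z-25)&(T[...,2]<z+12)&(abs(T[...,1])<9)&(sg*T[...,0]>50)&(abs(T[...,0])<90)];print("knob",sg,np.percentile(K[:,0],[0.5,99.5]))
    for a in (30,32,34,36):
        K=T[(abs(T[...,1]-.0)<5)&(abs(T[...,0]-3*0-sg*a)<.6)];print(a,np.median(K[:,2])-z if len(K) else None,end=" ")
st=robot.read_state();print("\n",delta(st,(494,280,100),down(110)))
```

```text
green plane [-5.09333640e-03  4.32219557e-03  1.00044068e+02] x -28.51560370825446 25.968187841242816 y -14.772124178932618 14.273655042864908 [ -1.02544199  -0.37147059 100.04768582]
leadins [-43.73923334 -27.25101931  64.86170472] [40.93510398 28.06960653 70.05526445]
knob 1 [50.253181   71.01413552]
30 -13.539715244863942 32 -17.418441688168514 34 -17.912445664055696 36 -16.759121239131957 knob -1 [-73.4070077  -50.07821162]
30 -8.064522572165458 32 -11.792661267923393 34 -15.1931893747483 36 -17.74986657303444 
 [ 30.3   3.5 -12.  280.3 -40.6  98.2]
```

Everything checks: the blank's top is at mag z = 58.0 and flat, and both catches are symmetric. Refined over both ends, the magazine centre is at tool (-1.3, 0.4) in this pose. On to the second blank.

```bash
python3 - <<'E'
from snap import *
s=load("w9");Rt=R.from_rotvec(s["tr"]).as_matrix()
o=s["tp"]+Rt@np.array([-1.3,0.4,158.0]);np.save("mag_o.npy",o);np.save("mag_Rt.npy",Rt);print(o)
E
python3 -m inch '[[[3,0,-1,50,-5,0,-0.4],[8,1,-3,105,-13,10,-0.4],[14,1.5,-5,160,-22,30,-0.4],[20,2.3,-8,210,-30,55,-0.4],[26,3,-10,250,-36,80,-0.4],[30.3,3.5,-12,280,-40.6,98,-0.4],[30.3,3.5,-12,280,-40.6,98,-0.4],[30.3,3.5,-12,280,-40.6,98,-0.4],[30.3,3.5,-12,280,-40.6,98,-0.4],[30.3,3.5,-12,280,-40.6,98,-0.4]]]'
python3 - <<'E'
from snap import *
s,tool,st=snapw("w10");print(st["width"],st["joints"].round(2))
for w in wax(s,tool):print(w)
E
```

```text
[594.29214771  10.24297519  66.41260265]
clock: 18.25
tool_pos: [494.1, 279.0, 100.9]
ee_rot: [1.804, 2.571, 0.001]
wrist_force: [-0.4, -0.0, 0.3]
width: 0.698
0.6981988564572786 [ 0.31  0.5   1.4  -0.    1.24 -0.04]
(array([329., 222.]), array([493.5, 283.8]), array([30.7, 60.2]), 19.9, 4031.0)
```

View pics/w10.png

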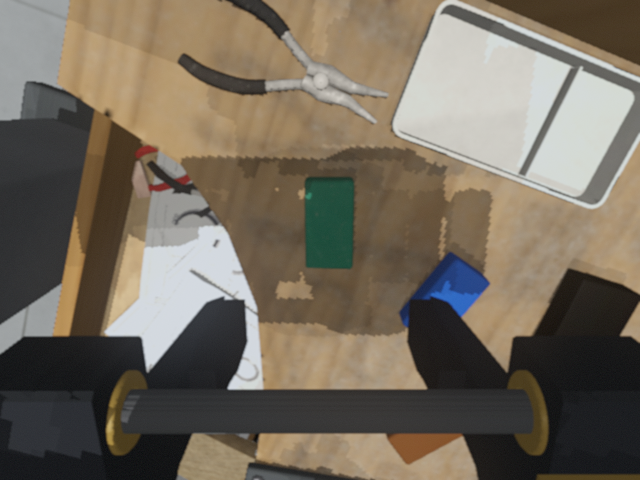

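The green blank is at (329,222), centre (493.5,283.8), long side at 110°, and there's room for the fingers beside the blue block.

Run:
```python
from snap import *
st=robot.read_state();print(delta(st,(493.7,283.3,-38.5),down(110)))
```

```text
[ 0.000e+00  0.000e+00 -1.000e-01  4.100e+00  1.000e+00  1.393e+02]
```

```bash
python3 -m inch '[[[0,0,0,4.1,1,40,-0.4],[0,0,0,4.1,1,80,-0.4],[0,0,0,4.1,1,105,-0.4],[0,0,0,4.1,1,122,-0.4],[0,0,0,4.1,1,133,-0.4],[0,0,0,4.1,1,138,-0.4],[0,0,0,4.1,1,139.3,-0.4],[0,0,0,4.1,1,139.3,1],[0,0,0,4.1,1,139.3,1],[0,0,0,4.1,1,139.3,1]]]' && python3 -m inch '[[[0,0,0,0,0,0,1],[0,0,0,0,0,0,1],[0,0,0,0,0,0,1],[0,0,0,0,0,0,1],[0,0,0,0,0,0,1],[0,0,0,0,0,-2,1],[0,0,0,0,0,-10,1],[0,0,0,0,0,-40,1],[0,0,0,0,0,-90,1],[0,0,0,0,0,-150,1]]]'
python3 - <<'E'
from snap import *
s,tool,st=snapw("w11");print(st["width"],st["wrist_force"])
T=toolpts(s);m,_=greens(s);m=cv2.erode(m,np.ones((3,3)))
m[:240]=0;m[388:]=0;m[:,:280]=0;m[:,380:]=0
q=T[m>0];top=q[(q[:,2]<-52)&(q[:,0]<25)]
print("top",np.median(top,0),"y",np.percentile(top[:,1],[1,99]),np.linalg.lstsq(np.c_[top[:,:2],np.ones(len(top))],top[:,2],rcond=None)[0])
e=q[(q[:,2]>-52)&(q[:,2]<-42)];print("end x",np.median(e[:,0]),len(e))
n=-np.load("mag_Rt.npy")[:,2];o=np.load("mag_o.npy")
for u in(200,115):print(u,delta(st,o+n*(u-39),np.load("mag_Rt.npy")))
E
```

```text
clock: 19.55
tool_pos: [493.8, 283.3, -38.3]
ee_rot: [1.804, 2.571, 0.001]
wrist_force: [0.4, 0.7, 0.3]
width: 0.383
clock: 20.8
tool_pos: [493.1, 283.1, 113.3]
ee_rot: [-1.804, -2.572, 0.001]
wrist_force: [1.1, 1.0, -0.7]
width: 0.36
0.36019102312774404 [ 1.0740159   1.01372162 -0.69195631]
top [  5.08219809  -0.207945   -56.68201373] y [-15.14650261  14.70030781] [-3.82718514e-03  4.67817873e-03 -5.66538226e+01]
end x 29.207293459006756 661
200 [ -29.9   -3.2   12.  -273.9  -76.4  -92.5]
115 [ -29.9   -3.2   12.  -282.9  -34.8  -18.9]
```

View pics/w11.png

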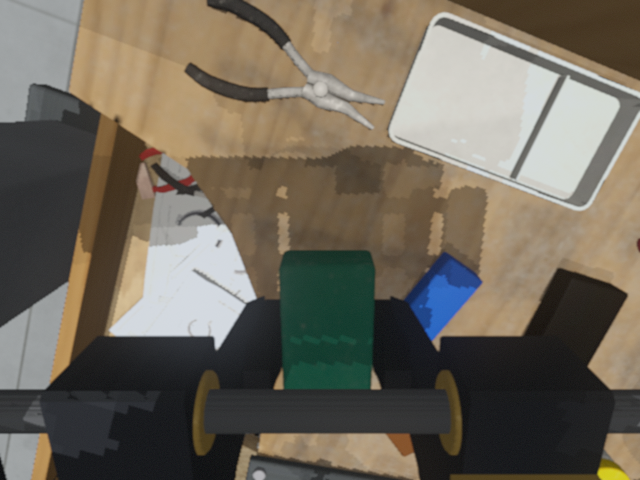

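The second blank is held the same way: centre at (-1.3,-0.2), underside at -38.7. Back over the magazine, rising first.

```bash
python3 -m inch '[[[0,0,0,-20,-5,-50,1],[-3,0,2,-60,-15,-95,1],[-9,-1,4,-110,-30,-110,1],[-15,-1.6,6,-160,-45,-110,1],[-22,-2.4,9,-210,-60,-105,1],[-29.9,-3.2,12,-250,-70,-96,1],[-29.9,-3.2,12,-273,-76.2,-92.5,1],[-29.9,-3.2,12,-273,-76.2,-92.5,1],[-29.9,-3.2,12,-273,-76.2,-92.5,1],[-29.9,-3.2,12,-273,-76.2,-92.5,1]]]'
python3 - <<'E'
from snap import *
s,tool,st=snapw("w12");print(st["width"])
T=toolpts(s);m,_=greens(s);m=cv2.erode(m,np.ones((3,3)));m[240:]=0;m[:170]=0;m[:,:295]=0;m[:,365:]=0
q=T[m>0];z=np.median(q[:,2]);print("blank1 top z",z,q[:,1].min(),q[:,1].max())
vv,uu=np.nonzero((T[...,2]<z-30)&(T[...,2]>z-37)&(abs(T[...,0])<60)&(abs(T[...,1])<40));L=T[vv,uu];L=L[L[:,2]>20]
print("leadins",L.min(0),L.max(0))
Rt=np.load("mag_Rt.npy");n=-Rt[:,2];o=np.load("mag_o.npy")
print(delta(st,o+n*(74-38.7)+1.3*Rt[:,0]+.2*Rt[:,1],Rt))
E
```

```text
clock: 22.1
tool_pos: [516.7, 2.5, 213.8]
ee_rot: [1.799, 2.058, 0.569]
wrist_force: [-0.1, -0.6, 0.7]
width: 0.356
0.35554747281237814
blank1 top z 108.52566706275277 -22.74435192190527 5.822272282648279
leadins [-39.8552263  -35.082506    73.46715826] [39.6124975  20.21326193 78.52469542]
[  0.8  -0.2   0.   -1.7  -7.8 131.2]
```

View pics/w12.png

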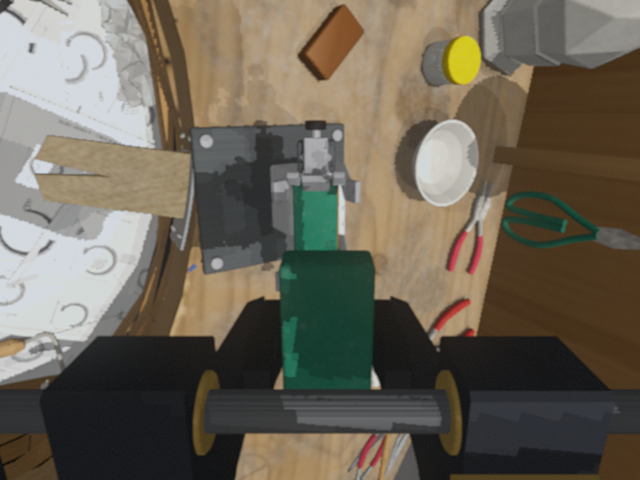

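The wrist measurement of the lead-ins agrees with the stored magazine pose to about 0.2 mm. Inserting to just above the slopes.

```bash
python3 -m inch '[[[0.8,-0.2,0,-1.7,-7.8,20,1],[0.8,-0.2,0,-1.7,-7.8,45,1],[0.8,-0.2,0,-1.7,-7.8,70,1],[0.8,-0.2,0,-1.7,-7.8,88,1],[0.8,-0.2,0,-1.7,-7.8,100,1],[0.8,-0.2,0,-1.7,-7.8,110,1],[0.8,-0.2,0,-1.7,-7.8,118,1],[0.8,-0.2,0,-1.7,-7.8,125,1],[0.8,-0.2,0,-1.7,-7.8,130,1],[0.8,-0.2,0,-1.7,-7.8,131,1]]]'
python3 - <<'E'
from snap import *
s,tool,st=snapw("w13");Rt=R.from_rotvec(st["ee_rot"]).as_matrix();n=-Rt[:,2]
print(st["width"],"force tool",(Rt.T@st["wrist_force"]).round(1))
M=np.load("mag_Rt.npy");o=np.load("mag_o.npy");print("blank in mag axes (tool order)",(M.T@(st["tool_pos"]+Rt@np.array([-1.3,-.2,-38.7])-o)).round(1))
E
```

```text
clock: 23.4
tool_pos: [576.8, 9.2, 97.0]
ee_rot: [1.807, 2.065, 0.553]
wrist_force: [-0.5, -0.8, -0.6]
width: 0.36
0.36025617227866674 force tool [-0.7 -0.8  0.2]
blank in mag axes (tool order) [ -0.1  -0.1 -74. ]
```

View pics/w13.png

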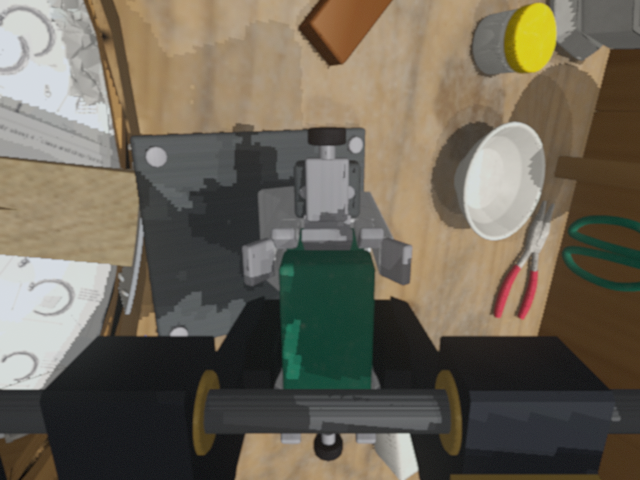

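Centred in the mouth with no load. Pushing in two stages.

```bash
python3 -m inch '[[[0,0,0,0,0,3,1],[0,0,0,0,0,6,1],[0,0,0,0,0,8,1],[0,0,0,0,0,10,1],[0,0,0,0,0,12,1],[0,0,0,0,0,14,1],[0,0,0,0,0,16,1],[0,0,0,0,0,18,1],[0,0,0,0,0,20,1],[0,0,0,0,0,22,1]]]'
python3 - <<'E'
from snap import *
st=robot.read_state();Rt=R.from_rotvec(st["ee_rot"]).as_matrix()
print(st["width"],"force tool axes",(Rt.T@st["wrist_force"]).round(1),"torque",st["ft_torque"].round(2))
E
```

```text
clock: 24.7
tool_pos: [587.7, 10.6, 78.0]
ee_rot: [1.807, 2.065, 0.553]
wrist_force: [-1.9, -1.4, 3.8]
width: 0.36
0.3596875809556837 force tool axes [-1.1  0.1 -4.3] torque [-0.12  0.17 -0.03]
```

```bash
python3 -m inch '[[[0,0,0,0,0,2,1],[0,0,0,0,0,4,1],[0,0,0,0,0,6,1],[0,0,0,0,0,8,1],[0,0,0,0,0,10,1],[0,0,0,0,0,12,1],[0,0,0,0,0,14,1],[0,0,0,0,0,16,1],[0,0,0,0,0,17,1],[0,0,0,0,0,17,1]]]'
python3 - <<'E'
from snap import *
s,tool,st=snapw("w14");Rt=R.from_rotvec(st["ee_rot"]).as_matrix()
print(st["width"],"force tool axes",(Rt.T@st["wrist_force"]).round(1))
m,_=greens(s);T=toolpts(s)
m=cv2.erode(m,np.ones((5,5)));q=T[m>0];q=q[(abs(q[:,0])<28)&(abs(q[:,1])<16)&(q[:,2]<-20)];zt=np.median(q[:,2]);print("top z in tool",zt)
M=np.load("mag_Rt.npy");o=np.load("mag_o.npy");print("top in mag",(M.T@(st["tool_pos"]+Rt@np.array([-1.3,-.2,zt])-o)).round(1))
E
```

```text
clock: 25.95
tool_pos: [596.1, 11.8, 63.2]
ee_rot: [1.807, 2.065, 0.553]
wrist_force: [-2.8, 0.1, 3.7]
width: 0.361
0.3612983300900741 force tool axes [ 0.4 -0.6 -4.6]
top z in tool -56.68310435130775
top in mag [ -0.   -0.  -52.9]
```

View pics/w14.png

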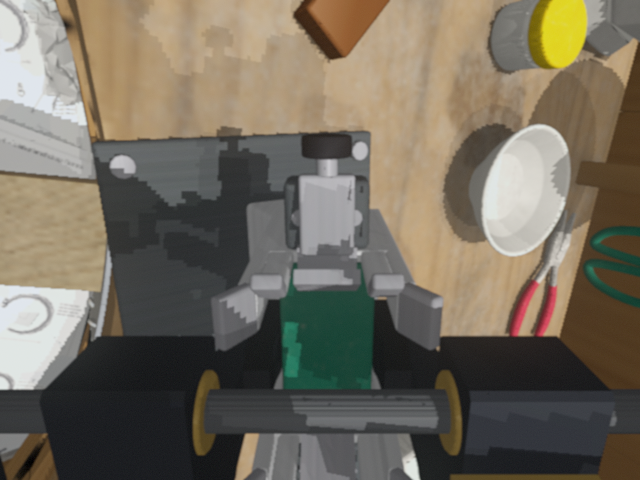

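The top is at mag z≈53–54 and the catch is shut over it. Release and retreat.

```bash
python3 -m inch '[[[0,0,0,0,0,0,-0.3],[0,0,0,0,0,0,-0.3],[0,0,0,0,0,0,-0.3],[0,0,0,0,0,0,-0.3],[0,0,0,0,0,0,-0.3],[0,0,0,0,0,-10,-0.3],[0,0,0,0,0,-30,-0.4],[0,0,0,0,0,-60,-0.4],[0,0,0,0,0,-110,-0.4],[0,0,0,0,0,-160,-0.4]]]'
python3 - <<'E'
from snap import *
s,tool,st=snapw("w15");Rt=R.from_rotvec(st["ee_rot"]).as_matrix()
print(st["width"],st["wrist_force"].round(1))
T=toolpts(s);m,_=greens(s);m=cv2.erode(m,np.ones((3,3)));m[270:]=0;m[:180]=0;m[:,:295]=0;m[:,360:]=0
q=T[m>0];z=np.median(q[:,2]);q=q[abs(q[:,2]-z)<4]
M=np.load("mag_Rt.npy");o=np.load("mag_o.npy")
Q=(st["tool_pos"]+q@Rt.T-o)@M;k=np.linalg.lstsq(np.c_[Q[:,:2],np.ones(len(Q))],-Q[:,2],rcond=None)[0]
print("green top mag: tilt",k[:2].round(4),"z",k[2].round(2),"y",Q[:,0].min(),Q[:,0].max(),"x",Q[:,1].min(),Q[:,1].max())
for sg in(1,-1):
    K=T[(T[...,2]>z-25)&(T[...,2]<z+12)&(abs(T[...,1])<9)&(sg*T[...,0]>50)&(abs(T[...,0])<90)];print("knob",sg,np.percentile(K[:,0],[0.5,99.5]))
c=cv2.resize(s["image"][100:340,230:430],None,fx=2.5,fy=2.5,interpolation=cv2.INTER_CUBIC);cv2.imwrite("pics/w15c.png",c)
E
```

```text
clock: 27.25
tool_pos: [515.6, 1.1, 203.4]
ee_rot: [1.807, 2.065, 0.552]
wrist_force: [0.3, 0.2, 0.3]
width: 0.702
0.7024869849289843 [0.3 0.2 0.3]
green top mag: tilt [ 0.0051 -0.0027] z 57.95 y -27.289107217167395 27.332704440077418 x -15.082053122891201 14.062830934895931
knob 1 [50.24363331 70.9964665 ]
knob -1 [-73.25637916 -50.10779938]
```

View pics/w15c.png

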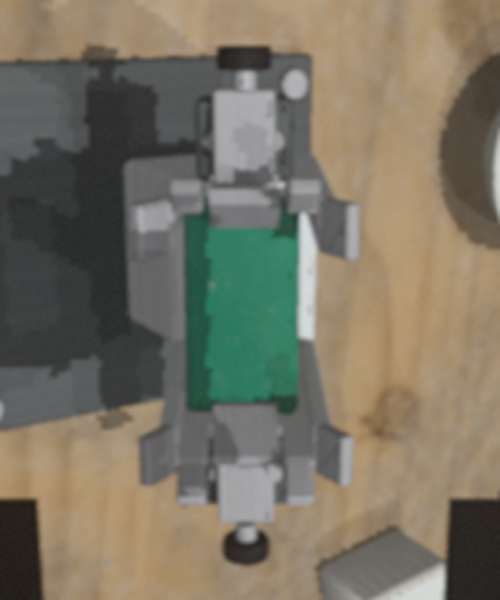

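Run:
```python
from snap import *
s,tool,st=snapw("t16","top")
m,cs=greens(s)
for c in cs:print(c[:,0].mean(0).round(0),cv2.contourArea(c))
a=load("top0")["image"].astype(int);d=np.abs(a-s["image"].astype(int)).sum(2)
for n,(u,v) in dict(charcoal=(233,191),plaster=(426,180),pliers=(186,302)).items():print(n,d[v-20:v+20,u-20:u+20].mean().round(1))
robot.finish_job()
```

```text
[220. 362.] 146.5
[350. 236.] 106.5
[17. 62.] 507.5
charcoal 7.7
plaster 9.0
pliers 8.4
the job is handed in; nothing more can be done
```

Both green wax blanks are loaded in the magazine, pushed past the catches one at a time, and the job is handed in at about 27 s of the 58 s allowed. No verdict was reported.

**Last checks**
- **Upper blank:** its top is at magazine z = 57.95 mm, under the catches, and flat to about 0.006 rad.
- **Catches:** both are shut, with the knobs where they were after the first loading.
- **Lower blank:** after the first loading its top was at 58.0 mm with both catches shut. It is now hidden by the upper blank. No green blank is left on the bench; the one still in view lies down in the apron.
- **Bystanders:** the top picture shows no change at the charcoal block, the plaster block or the black-handled pliers.
- **Robot:** the gripper is open and clear of everything, with no force on the wrist.

**What failed or disagreed**
- **First grasps:** two attempts closed on air because the real fingertips end about 40 mm short of the reported TCP. The wrist depth showed this, and I corrected for it from then on.
- **Catch knobs:** measured from the magazine's centre, the knobs reach to about 72 mm instead of the stated 74 mm. I therefore located the magazine by its posts, slopes and lead-ins.
- **Cameras:** the scene camera placed the blanks about 5 mm away from the other two, so I used the wrist camera.
- **Second push:** the final push force read about 4.6 N, where the follower's spring should give roughly 6.5 N. The depth check still showed the blank fully down.

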